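Set the wheel-speed sensor and spin the hub to check it runs free

TASK

Gently push the wheel-speed sensor (orange head) into its clamp bush with the closed fingertips until you feel its nose just touch the toothed ring, without jamming it against the ring. Then turn the hub by hand, pushing lightly on a wheel stud with the fingertips, through one full turn, so that the ring sets the sensor back to its running position and you feel that the hub turns freely. Let everything go with the sensor left where the ring has set it, the hub at rest, and nothing else on the bench disturbed.

Things in the scene. Friction and masses are not known exactly. Their poses are not given: they have to be found in the camera images.
- stand: the wheel hub unit fixed to the bench: blue base plate 200 x 205 x 12 mm, stub axle, hub, sensor bracket. Origin on the bench top on the hub's vertical axis, z up; its -y axis points from the hub axis to the sensor. The grey bracket (62 mm wide, 61 mm high) stands 83 to 113 mm from the hub axis on that side. Push no part of the unit with more than 25 N
- hub (a joint): turning angle of the hub about its vertical axis, rad, growing anticlockwise seen from above, no end stops. It starts within 0.6 of zero. Bearing and seals drag with about 0.3 N m (about 5 N at a stud), a little more when turned faster; let go, it stops at once
- stud (a point): the middle of the top of one of the hub's five brass-coloured wheel studs: 14 mm in diameter, 35 mm tall, upright on a circle of 65 mm radius, 72 degrees apart, tops 117 mm above the bench
- flange_top (a point): the point on the hub axis at the height of the upper face of the steel wheel flange (154 mm across, upper face 82 mm above the bench), from which the studs rise. In its middle stand a grey boss 72 mm across, 14 mm high, and on it a domed grease cap 62 mm across, up to 118 mm above the bench
- sensor (a joint): how far the sensor has been slid in, m, level, along the stand's +y towards the hub axis; it starts at 0 to 0.006 and stays where left. Sliding takes a steady push of 5 N; a push rising above that means the nose has met the ring, which happens at a depth that differs by some millimetres with where the ring's high spot stands. A full turn of the hub then lets the high spot push the sensor back a little
- sensor_rear (a point): the middle of the flat rear face of the sensor's orange head (22 mm diameter, 16 mm long, axis level, 45 mm above the bench, free bench below and around it), 141 mm from the hub axis less the reading of joint sensor. Push here, straight towards the hub axis
- sensor_nose (a point): the tip of the black nose of the sensor, 15 mm in diameter, on its inner end, 72 mm from the middle of the rear face. It is delicate: it must not press on the ring with more than 8 N (so no push of more than about 13 N at the rear); move slowly when it is about to touch
- tone_ring (a point): the point on the hub axis at half height of the toothed steel ring under the wheel flange, which turns with the hub: 112 mm across, 38 to 52 mm above the bench, 1.8 mm out of true, with its high spot anywhere
- spray_can: bystander: spray can 66 mm across, 180 mm tall, origin at its foot
- screwdriver: bystander: yellow screwdriver 200 mm long, lying
- wheel_nut: bystander: brass-coloured hexagon wheel nut 30 mm across, 20 mm tall

How it is judged (in metres and radians):
On the way, in this order (a step that is already met when the one before it is completed fails the run):
1. the sensor's nose has been pushed into light contact with the toothed ring, before the hub is turned (contact force between sensor and hub above 1.5 N and value of joint hub between -1 and 1 rad), for 0.1 s.
2. the hub has been turned through about one full turn, either way ((value of joint hub above 5.4 rad or value of joint hub below -5.4 rad)).
At the end, for the whole second after the job is handed in: The hub has been turned about one full turn after the sensor touched the ring (its joint reads beyond 5.3 rad either way from its zero, from a start within 0.6 rad of zero) and is at rest (under 0.05 rad/s); the sensor is still pushed in to where the ring has set it, 10.2 to 12.6 mm ((value of joint hub above 5.3 rad or value of joint hub below -5.3 rad) and velocity of joint hub between -0.05 and 0.05 rad/s and value of joint sensor between 0.0102 and 0.0126 m).
It fails at once if the sensor's nose is pressed on the toothed ring with more than 8 N (contact force between sensor and hub above 8 N).
It fails at once if the hub unit is pushed with more than 25 N (contact force between any of the fingers, the arm and stand above 25 N).
It fails at once if a bystander is moved by more than 15 mm (distance of any of spray_can, screwdriver, wheel_nut from where it was at the start of the episode above 0.015 m).
It also fails if it takes over 66 s, if anything falls off the work surface, if the arm or the gripper's body presses on something with over 40 N, if the wrist force passes 120 N, or if a joint passes its speed limit or range.

ROBOT

A 6-joint arm with a two-finger parallel gripper is mounted at the origin on the work surface. World frame = base frame: x ahead of the robot, y to its left, z up, the work surface at z = 0. Lengths are in mm, angles in rad, forces in N, time in s.
With the tool pointing down it reaches from about 275 to 1000 mm from the base axis. Payload 8.4 kg.
Tool frame: the origin (TCP) lies midway between the tips of the shut fingers; the grasp point (between the pads) lies 19 mm behind it (r.grip_point_offset is the distance from the TCP to the grasp point, in mm); z points along the fingers, y is the direction in which the jaws open and shut (so a half turn about z gives the same grasp; the last joint's range is limited). The gripper opens to 85 mm and grips with 20 to 120 N. Pads are 22 mm wide; open, the fingers measure 114 mm over their backs; the gripper's body (76 mm by 85 mm) begins 54 mm behind the grasp point. The pads swing forward as they close: fully open they stand 13 mm farther back than shut.
Start: joints at [-1.317, 0.353, 1.633, -0, 1.155, -0.002], TCP at [158.136, -604.666, 231.281] pointing down, gripper open.
Joint ranges: [-2.63, 2.63], [-0.92, 2.1], [0.06, 2.66], [-1.3, 4.44], [0, 2.69], [-3.02, 3.02]. Speed limits (rad/s): [2.22, 2.22, 2.79, 3.14, 3.14, 3.14].

INTERFACE

Orientations are given as a rotation vector (axis times angle).
In Python, from cell import r gives the robot as it stands.
- The arm moves only by the shell command python3 -m jog 'ROWS' [FORCE]. ROWS is JSON, a list of rows, each a list of 7 numbers: the shift along the tool's x, y, z in mm, then the turn, a rotation vector about the tool's x, y, z in degrees, then the closure, from -1 (fully open) to 1 (shut), so that 0 is half open. In form: [[dx, dy, dz, wx, wy, wz, fingers], ...]. A call has 1 to 20 rows; each row shifts and turns the commanded pose from where the row before left it, along the tool's axes as they then stand; what a row does not reach is not made up. A row lasts 1/8 s, in which the tool goes at most 62.5 mm and 10.7 degrees, less where a joint would pass 70% of its speed; a pose out of reach is approached as far as the arm can. A call with a gripper value outside its range is refused whole. The fingers move at their own pace and stop on an object; FORCE is the grip in N (left out, the last holds). Time passes only in rows, so rows that do not move let the fingers close. It gives the time, the measured TCP pose, the force and the opening at its end, in the units of the state.
- r.sense(): the state, without advancing time (a new reading comes with each control period).
- r.capture(name): name is "scene" or "side" or "wrist"; returns a dict with "img" (480x640x3 uint8, red, green, blue), "fx", "fy", "cx", "cy" (pixels), "cam_to_world" (4x4, takes a point from camera to world coordinates). Camera axes: x right, y up, looking along -z (the intrinsics and any distortion apply to the point x, -y, -z); pixel columns grow to the right and rows downward; lengths in mm; the calibration is good to about 2 mm. A picture is of the moment at which its call begins. There is no depth.
- r.job_done(): hands the job in, once; it reports no verdict.
The state is a dict: "t": time; "qpos": joint angles; "joint_vel": joint speeds; "joint_efforts": joint torques, N m; "ee_pos": TCP position; "ee_rot": TCP orientation; "ft_force": force on the tool from outside, world axes, zero at the start; "ft_torque": the same for the moment, N m; "opening": finger opening in mm.
Only numpy, scipy, OpenCV 4.12 (cv2) and the standard library are available. Lean on these libraries where they do the work, as an engineer would, in place of code of your own. Each camera call takes 0.05 s, during which the arm holds its last target. There are 200 camera calls.

## Working session

There is one attempt and no reset: what is moved stays moved. The work goes in short steps, Python scripts to look and compute and a shell command to move; the robot and the scene stay as the last step left them, time stands still between calls to the robot, and variables do not carry over. Pictures are saved under pics/ and viewed, on a budget of 10 in all, crops included, one or two more only if the job needs it, and the job is handed in when it is done.

```bash
ls; mkdir -p pics
python3 - <<'E'
from cell import r
import cv2, numpy as np
for n in ("scene","side"):
    c=r.capture(n); cv2.imwrite(f"pics/{n}0.png",c["img"][:,:,::-1]); print(n,c["fx"],c["fy"],c["cx"],c["cy"],np.round(c["cam_to_world"],3).tolist(),[k for k in c])
s=r.sense();print(s)
E
```

```text
pics
scene 436.068771268317 436.068771268317 314.57133178954314 237.70833232389876 [[0.823, -0.47, 0.318, 816.977], [0.567, 0.689, -0.451, -431.271], [-0.008, 0.552, 0.834, 876.371], [0.0, 0.0, 0.0, 1.0]] ['img', 'fx', 'fy', 'cx', 'cy', 'cam_to_world']
side 510.12001959485156 510.12001959485156 311.78164837613275 231.41171694674426 [[-0.97, 0.129, -0.206, 261.324], [-0.243, -0.528, 0.814, 1007.541], [-0.004, 0.84, 0.543, 765.166], [0.0, 0.0, 0.0, 1.0]] ['img', 'fx', 'fy', 'cx', 'cy', 'cam_to_world']
{'t': 0.1, 'qpos': array([-1.31738874e+00,  3.53596969e-01,  1.63405924e+00,  4.78436410e-06,
        1.15517796e+00, -2.39867451e-03]), 'joint_vel': array([-0.00181953, -0.00030037, -0.00391022, -0.00016925, -0.00113372,
        0.00012315]), 'joint_efforts': array([-3.06544152e-04, -6.06356549e+01, -3.42819929e+01,  9.49491323e-06,
        4.05320461e-03,  5.44492707e-06]), 'ee_pos': array([ 158.03772728, -604.25437579,  230.62567727]), 'ee_rot': array([-3.11470882e+00, -4.00564665e-01,  2.37199873e-04]), 'ft_force': array([ 0.9810507 , -0.06737096, -0.10740663]), 'ft_torque': array([ 0.00443092, -0.00845841, -0.05520406]), 'opening': 85.2582962930838}
```

View pics/scene0.png

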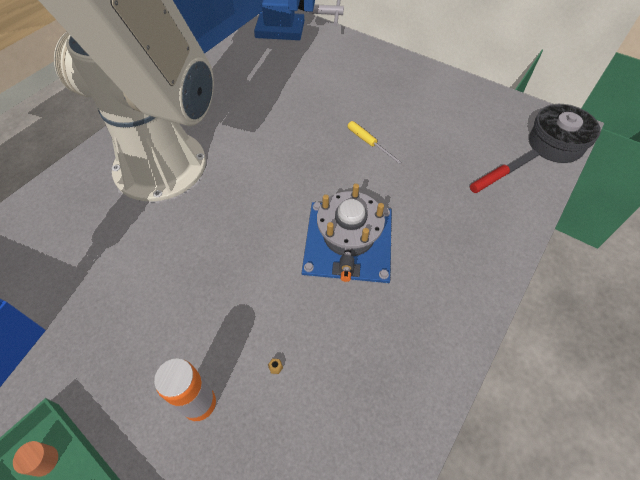

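View pics/side0.png

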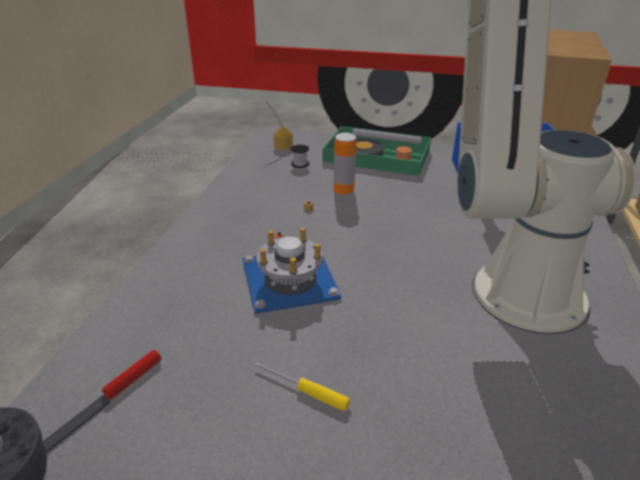

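The scene view shows the hub (grease cap about 350,212), the sensor head at about (346,276), the nut at (275,366) and the can at (190,390). The side view shows the hub at (289,247). I'll enlarge both.

Run:
```python
import cv2, numpy as np
a=cv2.imread("pics/scene0.png")[175:295,290:410]; b=cv2.imread("pics/side0.png")[205:325,230:350]
cv2.imwrite("pics/crop.png",np.hstack([cv2.resize(a,(400,400),interpolation=2),cv2.resize(b,(400,400),interpolation=2)]))
```

```text
(no output)
```

View pics/crop.png

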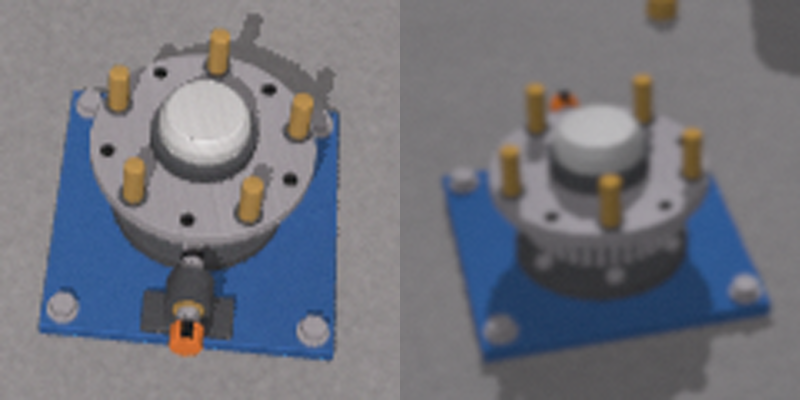

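```bash
cat > h.py <<'E'
import numpy as np
from scipy.optimize import least_squares
C={"scene":(436.0688,436.0688,314.5713,237.7083),"side":(510.12,510.12,311.7816,231.4117)}
def ray(c,uv,z):
    T=c["cam_to_world"]; d=T[:3,:3]@np.array([(uv[0]-c["cx"])/c["fx"],-(uv[1]-c["cy"])/c["fy"],-1]); o=T[:3,3]
    return (o+d*(z-o[2])/d[2])[:2]
E
python3 - <<'E'
from h import *
from cell import r
S=r.capture("scene");D=r.capture("side")
f=lambda u,x,y:(x+u[0]/3.3333-.35,y+u[1]/3.3333-.35)
a=np.array([ray(S,f(u,290,175),117) for u in [(219,35),(302,99),(252,182),(134,162),(119,72)]])
b=np.array([ray(D,f(u,230,205),117) for u in [(136,88),(242,79),(292,133),(210,180),(111,151)]])
print(a.round(1).tolist());print(b.round(1).tolist())
for p in (a,b,):
    q=least_squares(lambda v:np.linalg.norm(p-v,axis=1)-65,p.mean(0)).x
    ang=np.degrees(np.arctan2(*(p-q).T[::-1])); print(q.round(1),(ang).round(1),(ang%72).round(1))
print("rear",ray(S,f((186,342),290,175),45))
print("plate S",[ray(S,f(u,290,175),12).round(1).tolist() for u in [(74,90),(335,112),(332,357),(40,331)]])
print("plate D",[ray(D,f(u,230,205),12).round(1).tolist() for u in [(44,178),(368,309),(85,354)]])
print("nut",ray(S,(275,366),15),"can foot~",ray(S,(200,408),5),"can top",ray(S,(177,373),180),"screwdriver",ray(S,(398,161),5),ray(S,(352,125),10))
E
```

```text
[[522.2, 149.3], [596.3, 133.1], [603.3, 57.5], [532.9, 28.3], [483.9, 84.3]]
[[602.1, 58.0], [532.7, 29.0], [482.4, 86.4], [521.4, 151.5], [594.4, 135.6]]
[548.1  90.6] [ 113.8   41.4  -31.  -103.7 -174.4] [41.8 41.4 41.  40.3 41.6]
[546.9  92. ] [ -31.6 -102.7 -175.1  113.1   42.6] [40.4 41.3 40.9 41.1 42.6]
rear [612.43772654 -28.26015806]
plate S [[419.4, 122.0], [592.2, 214.3], [690.8, 33.1], [518.3, -60.8]]
plate D [[686.1, 40.2], [418.5, 130.7], [590.1, 219.6]]
nut [ 596.29233555 -260.96906927] can foot~ [ 524.5812651  -403.91439491] can top [ 516.54096031 -390.80751396] screwdriver [529.48309873 372.3761417 ] [354.6191298  417.62808656]
```

Reading the crop: the stud tops are sharp in both views, and both views agree on the hub axis to within 2 mm. The hub axis is at about (547.5, 91.3), the stand yaw is about 28.3°, and the sensor direction points to −61.7°. I'll move above the sensor with the fingers closing.

```bash
python3 -m jog '[[42.3,-29.4,0,0,0,0,1],[42.3,-29.4,0,0,0,0,1],[42.3,-29.4,0,0,0,0,1],[42.3,-29.4,0,0,0,0,1],[42.3,-29.4,0,0,0,0,1],[42.3,-29.4,0,0,0,0,1],[42.3,-29.4,0,0,0,0,1],[42.3,-29.4,0,0,0,0,1],[42.3,-29.4,0,0,0,0,1],[42.3,-29.4,0,0,0,0,1],[42.3,-29.4,0,0,0,0,1],[42.3,-29.4,0,0,0,0,1],[42.3,-29.4,0,0,0,0,1],[42.3,-29.4,0,0,0,0,1]]' 60 
python3 -m jog '[[0,0,6,0,0,-10.36,1],[0,0,6,0,0,-10.36,1],[0,0,6,0,0,-10.36,1],[0,0,6,0,0,-10.36,1],[0,0,6,0,0,-10.36,1],[0,0,6,0,0,-10.36,1],[0,0,6,0,0,-10.36,1],[0,0,6,0,0,-10.36,1],[0,0,6,0,0,-10.36,1],[0,0,6,0,0,-10.36,1],[0,0,0,0,0,0,1]]'
python3 - <<'E'
from cell import r
import cv2, numpy as np
c=r.capture("wrist"); cv2.imwrite("pics/w1.png",c["img"][:,:,::-1]); print(c["fx"],c["cx"],c["cy"],c["cam_to_world"].round(3).tolist())
np.save("w1.npy",c["cam_to_world"])
s=r.sense();print(s["t"],s["ee_pos"],np.degrees(2*np.arctan2(s["ee_rot"][1],s["ee_rot"][0])),s["ee_rot"],s["ft_force"],s["qpos"],s["opening"])
E
```

```text
t: 1.95
ee_pos: [627.8, -55.2, 231.2]
ee_rot: [3.116, 0.401, -0.0]
ft_force: [0.7, -1.1, 0.2]
opening: -0.1
t: 3.32
ee_pos: [626.5, -56.6, 170.7]
ee_rot: [-1.613, -2.694, 0.001]
ft_force: [-0.1, 0.6, -0.0]
opening: 0.2
356.7386901120653 323.61705470936954 236.54141958713763 [[0.881, -0.449, -0.148, 588.52], [0.472, 0.837, 0.276, 14.654], [-0.0, -0.313, 0.95, 313.645], [0.0, 0.0, 0.0, 1.0]]
3.375 [626.70569524 -56.61728483 171.07176151] -241.97414080485498 [-1.61713411e+00 -2.69273935e+00  4.41353986e-04] [ 0.27185106 -0.66054002  0.66461965] [-9.24790040e-02  4.19793018e-01  1.67758813e+00 -2.73075234e-06
  1.04485490e+00 -5.81621151e-01] -0.06728941198343116
```

View pics/w1.png

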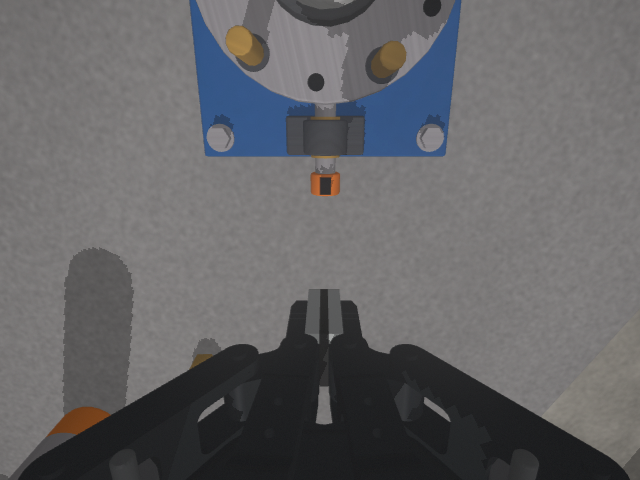

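The wrist view shows the orange head with its rear edge at about (325,194), straight ahead of the closed fingers, with nothing in the way. The plate edge runs level from (205,156) to (446,156).

Run:
```python
from h import *
c=dict(cam_to_world=np.load("w1.npy"),fx=356.739,fy=356.739,cx=323.617,cy=236.541)
A=np.radians(118.03);X=np.array([np.cos(A),np.sin(A)]);Y=np.array([X[1],-X[0]]) 
p0=np.array([626.7,-56.6]); 
for n,uv,z in [("rear",(325,194.5),52),("rear_mid",(325,194.5),45),("front",(325,172),56),("pl",(205.5,156.5),12),("pr",(446,156.5),12),("st1",(239,39),117),("st2",(393,53),117)]:
    p=ray(c,uv,z); print(n,p.round(1),"tool dx,dy",round((p-p0)@X,1),round((p-p0)@Y,1))
d=ray(c,(446,156.5),12)-ray(c,(205.5,156.5),12); print(np.degrees(np.arctan2(d[1],d[0])))
```

```text
rear [614.6 -31.9] tool dx,dy 27.5 0.9
rear_mid [615.3 -33.1] tool dx,dy 26.1 0.9
front [606.4 -16.7] tool dx,dy 44.7 0.8
pl [516.1 -57.7] tool dx,dy 51.0 -98.1
pr [691.8  36.5] tool dx,dy 51.6 101.3
st1 [534.3  27.9] tool dx,dy 118.0 -41.9
st2 [604.1  58.3] tool dx,dy 112.0 34.1
28.19264259025604
```

```bash
python3 -m jog '[[0,1,20,0,0,0,1],[0,0,20,0,0,0,1],[0,0,20,0,0,0,1],[0,0,20,0,0,0,1],[0,0,20,0,0,0,1],[0,0,20,0,0,0,1],[0,0,10,0,0,0,1],[0,0,7,0,0,0,1],[0,0,0,0,0,0,1],[2,0,0,0,0,0,1],[2,0,0,0,0,0,1],[2,0,0,0,0,0,1],[2,0,0,0,0,0,1],[2,0,0,0,0,0,1],[0,0,0,0,0,0,1]]'
python3 -m jog '[[1,0,0,0,0,0,1],[1,0,0,0,0,0,1],[1,0,0,0,0,0,1],[0,0,0,0,0,0,1]]'
python3 - <<'E'
from cell import r
import cv2
print(r.sense()["ft_force"])
i=r.capture("wrist")["img"][100:340,200:460,::-1]; cv2.imwrite("pics/w2.png",cv2.resize(i,None,fx=2,fy=2))
E
```

```text
t: 5.25
ee_pos: [623.0, -47.2, 34.3]
ee_rot: [-1.612, -2.697, 0.0]
ft_force: [-0.5, -0.7, -0.4]
opening: -0.3
t: 5.75
ee_pos: [621.6, -44.6, 34.3]
ee_rot: [-1.612, -2.697, 0.0]
ft_force: [0.7, 0.4, 0.2]
opening: 0.4
[0.65330977 0.39782953 0.23078622]
```

View pics/w2.png

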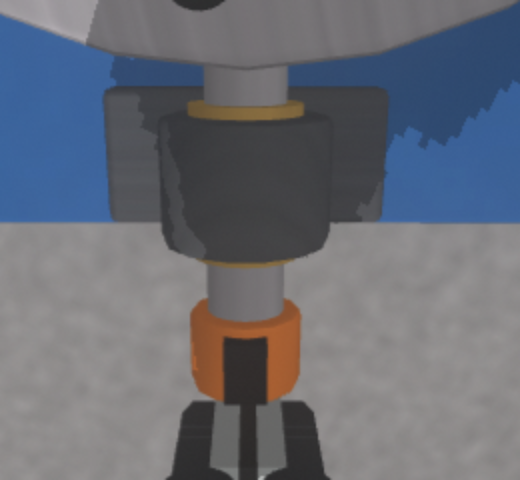

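The fingertips are just behind the head and centred on it, at about (245,400) in the crop. Now I'll advance gently.

```bash
python3 -m jog '[[0.5,0,0,0,0,0,1],[0.5,0,0,0,0,0,1],[0.5,0,0,0,0,0,1],[0.5,0,0,0,0,0,1],[0.5,0,0,0,0,0,1],[0.5,0,0,0,0,0,1]]'; python3 -m jog '[[0.5,0,0,0,0,0,1],[0.5,0,0,0,0,0,1],[0.5,0,0,0,0,0,1],[0.5,0,0,0,0,0,1]]'
```

```text
t: 6.55
ee_pos: [620.3, -42.1, 34.3]
ee_rot: [1.612, 2.696, -0.0]
ft_force: [0.6, -2.5, -1.2]
opening: 0.3
t: 7.05
ee_pos: [619.6, -40.9, 34.3]
ee_rot: [1.611, 2.696, -0.0]
ft_force: [1.2, -5.2, -1.8]
opening: 0.2
```

```bash
python3 -m jog '[[0.5,0,0,0,0,0,1],[0.5,0,0,0,0,0,1],[0.5,0,0,0,0,0,1],[0.5,0,0,0,0,0,1],[0.5,0,0,0,0,0,1],[0.5,0,0,0,0,0,1],[0.5,0,0,0,0,0,1],[0.5,0,0,0,0,0,1]]'; python3 -m jog '[[0.4,0,0,0,0,0,1],[0.4,0,0,0,0,0,1],[0.4,0,0,0,0,0,1],[0.4,0,0,0,0,0,1],[0.4,0,0,0,0,0,1]]'
python3 - <<'E'
from cell import r
import cv2
s=r.sense();print(s["ee_pos"],s["ft_force"])
i=r.capture("wrist")["img"][100:340,200:460,::-1]; cv2.imwrite("pics/w3.png",cv2.resize(i,None,fx=2,fy=2))
E
```

```text
t: 8.05
ee_pos: [617.7, -37.3, 34.3]
ee_rot: [1.611, 2.696, -0.0]
ft_force: [0.6, -4.6, -1.7]
opening: 0.1
t: 8.68
ee_pos: [616.8, -35.6, 34.3]
ee_rot: [1.611, 2.696, -0.0]
ft_force: [1.1, -5.6, -2.0]
opening: -0.1
[616.77126033 -35.57219009  34.3001981 ] [ 1.05826387 -5.5760657  -2.03610335]
```

View pics/w3.png

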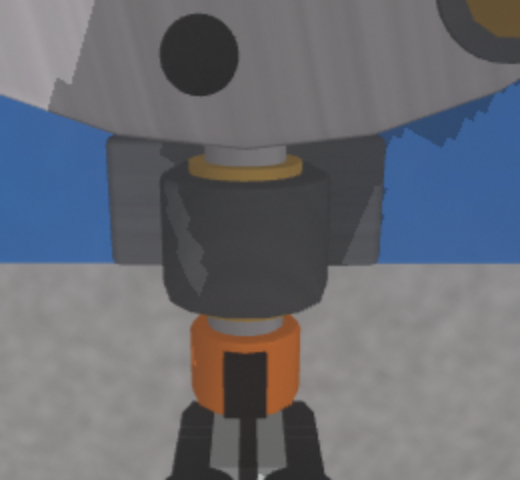

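The sensor has slid in several mm at a steady 5 N or so. I'll go slower now.

```bash
python3 -m jog '[[0.25,0,0,0,0,0,1],[0.25,0,0,0,0,0,1],[0.25,0,0,0,0,0,1],[0.25,0,0,0,0,0,1],[0.25,0,0,0,0,0,1],[0.25,0,0,0,0,0,1]]'; python3 -m jog '[[0.2,0,0,0,0,0,1],[0.2,0,0,0,0,0,1],[0.2,0,0,0,0,0,1],[0.2,0,0,0,0,0,1]]'
```

```text
t: 9.48
ee_pos: [616.1, -34.2, 34.3]
ee_rot: [1.611, 2.696, -0.0]
ft_force: [1.8, -4.8, -0.2]
opening: 0.4
t: 9.98
ee_pos: [615.7, -33.5, 34.3]
ee_rot: [1.611, 2.696, -0.0]
ft_force: [1.9, -3.3, -1.4]
opening: 0.1
```

```bash
python3 -m jog '[[0.2,0,0,0,0,0,1],[0.2,0,0,0,0,0,1],[0.2,0,0,0,0,0,1]]'
```

```text
t: 10.35
ee_pos: [615.4, -33.0, 34.3]
ee_rot: [1.612, 2.696, -0.0]
ft_force: [1.6, -5.1, -2.6]
opening: -0.2
```

```bash
python3 -m jog '[[0.15,0,0,0,0,0,1],[0.15,0,0,0,0,0,1],[0.15,0,0,0,0,0,1]]'
```

```text
t: 10.72
ee_pos: [615.2, -32.6, 34.3]
ee_rot: [1.611, 2.696, -0.0]
ft_force: [2.8, -4.2, -0.8]
opening: 0.1
```

```bash
python3 -m jog '[[0.15,0,0,0,0,0,1],[0.15,0,0,0,0,0,1],[0.15,0,0,0,0,0,1]]'
```

```text
t: 11.1
ee_pos: [615.2, -32.5, 34.3]
ee_rot: [1.611, 2.695, -0.001]
ft_force: [2.5, -7.3, -3.1]
opening: -0.2
```

```bash
python3 -m jog '[[0.15,0,0,0,0,0,1],[0.15,0,0,0,0,0,1],[0.15,0,0,0,0,0,1]]'
```

```text
t: 11.48
ee_pos: [615.2, -32.5, 34.3]
ee_rot: [1.61, 2.695, -0.001]
ft_force: [3.0, -9.5, -3.9]
opening: 0.2
```

The push has risen to about 9.8 N and the fingers have stopped, so the nose is on the ring with about 4–5 N. Backing off, then going up.

```bash
python3 -m jog '[[-1,0,0,0,0,0,1],[-3,0,0,0,0,0,1],[-8,0,0,0,0,0,1],[-12,0,0,0,0,0,1],[0,0,-15,0,0,0,1],[0,0,-35,0,0,0,1],[0,0,-40,0,0,0,1],[0,0,-30,0,0,0,1],[0,0,0,0,0,9.4,1],[0,0,0,0,0,9.4,1],[0,0,0,0,0,9.4,1],[0,0,0,0,0,9.4,1],[0,0,0,0,0,9.4,1],[0,0,0,0,0,9.4,1],[0,0,0,0,0,9.4,1],[0,0,0,0,0,9.4,1],[0,0,0,0,0,0,1]]'
python3 - <<'E'
from h import *
from cell import r
import cv2
c=r.capture("scene"); cv2.imwrite("pics/s4.png",cv2.resize(c["img"][160:300,270:430,::-1],None,fx=4,fy=4,interpolation=2))
s=r.sense(); A=2*np.arctan2(s["ee_rot"][1],s["ee_rot"][0]); print(s["t"],s["ee_pos"].round(1),np.degrees(A)%360,s["ft_force"].round(1),s["qpos"][5])
X=np.array([np.cos(A),np.sin(A)]);Y=np.array([X[1],-X[0]]);q=np.array([547.5,91.3])
for back in (16,26):
    ph=np.radians(-30.9-back); t=q+62.5*np.array([np.cos(ph),np.sin(ph)]); d=t-s["ee_pos"][:2]
    print(back,"need x ang",-30.9-back+90,"target",t.round(1),"dx,dy",(d@X).round(1),(d@Y).round(1))
E
```

```text
t: 13.6
ee_pos: [625.9, -52.4, 155.2]
ee_rot: [2.922, 1.154, 0.001]
ft_force: [-0.5, -0.5, -0.3]
opening: -0.3
13.65 [625.9 -52.4 155.1] 43.255801225887026 [-0.3 -0.6  0.1] 0.7298218924242404
16 need x ang 43.1 target [590.2  45.7] dx,dy 41.2 -95.9
26 need x ang 33.1 target [581.6  38.9] dx,dy 30.3 -96.9
```

View pics/s4.png

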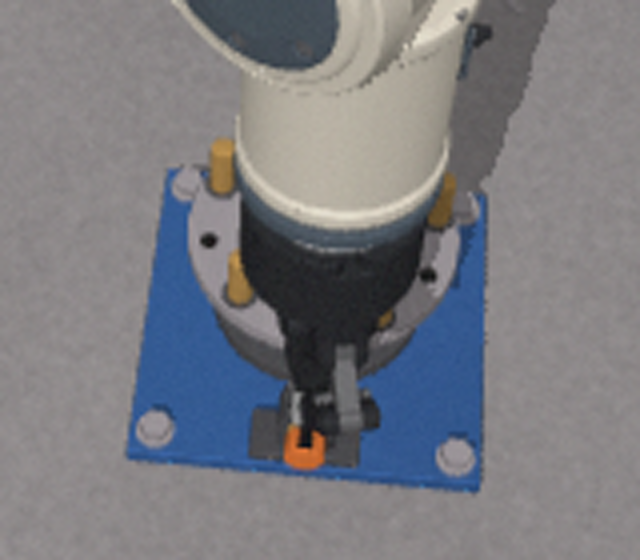

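The sensor stays in (orange head at about (305,447) in the crop) and the fingers are clear above it. Now I'll set the closed fingertips down behind the stud that stands at −31°.

```bash
python3 -m jog '[[7.6,-24.2,0,0,0,0,1],[7.6,-24.2,0,0,0,0,1],[7.6,-24.2,0,0,0,0,1],[7.5,-24.2,0,0,0,0,1],[0,0,0,0,0,8.5,1],[0,0,20,0,0,0,1],[0,0,20,0,0,0,1],[0,0,12,0,0,0,1],[0,0,6,0,0,0,1],[0,0,0,0,0,0,1]]'
python3 -m jog '[[2.18,0,0,0,0,-2,1],[2.18,0,0,0,0,-2,1],[2.18,0,0,0,0,-2,1],[2.18,0,0,0,0,-2,1],[2.18,0,0,0,0,-2,1],[2.18,0,0,0,0,-2,1],[2.18,0,0,0,0,-2,1],[2.18,0,0,0,0,-2,1],[2.18,0,0,0,0,-2,1],[2.18,0,0,0,0,-2,1]]'
```

```text
t: 14.9
ee_pos: [581.7, 39.3, 96.2]
ee_rot: [-2.999, -0.934, 0.0]
ft_force: [0.7, -0.2, 0.2]
opening: -0.1
t: 16.15
ee_pos: [596.9, 52.6, 96.3]
ee_rot: [2.789, 1.443, -0.004]
ft_force: [-2.2, -7.6, 3.5]
opening: 0.1
```

```bash
cat > st.py <<'E'
from h import *
from cell import r
s=r.sense(); A=2*np.arctan2(s["ee_rot"][1],s["ee_rot"][0]); q=np.array([547.5,91.3]); d=s["ee_pos"][:2]-q
ph=np.degrees(np.arctan2(d[1],d[0])); X=np.array([np.cos(A),np.sin(A)]);R=d/np.linalg.norm(d)
print("t",s["t"],"R",np.linalg.norm(d).round(2),"phi",ph.round(1),"xang-(phi+90)",((np.degrees(A)-ph-90+180)%360-180).round(1),"F along x",(s["ft_force"][:2]@X).round(1),"radial",(s["ft_force"][:2]@R).round(1),"Fz",s["ft_force"][2].round(1),"j6",s["qpos"][5].round(2),"z",s["ee_pos"][2].round(1))
E
python3 st.py
```

```text
t 16.15 R 62.74 phi -38.0 xang-(phi+90) 2.7 F along x -7.5 radial 2.9 Fz 3.5 j6 0.7 z 96.3
```

Contact is made and the force is about 7.5 N. Continuing round.

```bash
python3 -m jog '[[4.36,0,0,0,0,-4,1],[4.36,0,0,0,0,-4,1],[4.36,0,0,0,0,-4,1],[4.36,0,0,0,0,-4,1],[4.36,0,0,0,0,-4,1],[4.36,0,0,0,0,-4,1],[4.36,0,0,0,0,-4,1],[4.36,0,0,0,0,-4,1],[4.36,0,0,0,0,-4,1],[4.36,0,0,0,0,-4,1]]'; python3 st.py
```

```text
t: 17.4
ee_pos: [609.9, 93.1, 96.3]
ee_rot: [2.126, 2.312, -0.004]
ft_force: [-3.2, -9.2, 3.6]
opening: 0.1
t 17.4 R 62.39 phi 1.7 xang-(phi+90) 3.1 F along x -8.9 radial -3.4 Fz 3.6 j6 0.07 z 96.3
```

```bash
python3 -m jog '[[4.36,0,0,0,0,-4,1],[4.36,0,0,0,0,-4,1],[4.36,0,0,0,0,-4,1],[4.36,0,0,0,0,-4,1],[4.36,0,0,0,0,-4,1],[4.36,0,0,0,0,-4,1],[4.36,0,0,0,0,-4,1],[4.36,0,0,0,0,-4,1],[4.36,0,0,0,0,-4,1],[4.36,0,0,0,0,-4,1],[4.36,0,0,0,0,-4,1],[4.36,0,0,0,0,-4,1],[4.36,0,0,0,0,-4,1],[4.36,0,0,0,0,-4,1],[4.36,0,0,0,0,-4,1],[4.36,0,0,0,0,-4,1],[4.36,0,0,0,0,-4,1],[4.36,0,0,0,0,-4,1],[4.36,0,0,0,0,-4,1],[4.36,0,0,0,0,-4,1]]'; python3 st.py
```

```text
t: 19.9
ee_pos: [557.5, 153.4, 96.5]
ee_rot: [0.143, 3.135, -0.001]
ft_force: [6.7, -5.1, -2.5]
opening: 0.3
t 19.9 R 62.86 phi 80.8 xang-(phi+90) 4.0 F along x -7.1 radial -4.0 Fz -2.5 j6 -1.21 z 96.5
```

```bash
python3 -m jog '[[4.36,0,0,0,0,-4,1],[4.36,0,0,0,0,-4,1],[4.36,0,0,0,0,-4,1],[4.36,0,0,0,0,-4,1],[4.36,0,0,0,0,-4,1],[4.36,0,0,0,0,-4,1],[4.36,0,0,0,0,-4,1],[4.36,0,0,0,0,-4,1],[4.36,0,0,0,0,-4,1],[4.36,0,0,0,0,-4,1],[4.36,0,0,0,0,-4,1],[4.36,0,0,0,0,-4,1],[4.36,0,0,0,0,-4,1],[4.36,0,0,0,0,-4,1],[4.36,0,0,0,0,-4,1],[4.36,0,0,0,0,-4,1],[4.36,0,0,0,0,-4,1],[4.36,0,0,0,0,-4,1]]'; python3 st.py
```

```text
t: 22.15
ee_pos: [491.9, 119.7, 96.5]
ee_rot: [-1.727, 2.623, 0.001]
ft_force: [0.3, 6.2, -0.5]
opening: 0.0
t 22.15 R 62.42 phi 152.9 xang-(phi+90) 3.8 F along x -5.8 radial 2.6 Fz -0.5 j6 -2.5 z 96.5
```

About 200° done. I'll back off, lift, turn the tool back half a turn and set down again at the same place, then push with the other side.

```bash
python3 -m jog '[[-2,0,0,0,0,0,1],[-3,0,0,0,0,0,1],[0,0,-15,0,0,0,1],[0,0,-27,0,0,0,1],[0,0,0,0,0,0,1]]'; python3 -m jog '[[0,0,0,0,0,10.33,1],[0,0,0,0,0,10.33,1],[0,0,0,0,0,10.33,1],[0,0,0,0,0,10.33,1],[0,0,0,0,0,10.33,1],[0,0,0,0,0,10.33,1],[0,0,0,0,0,10.33,1],[0,0,0,0,0,10.33,1],[0,0,0,0,0,10.33,1],[0,0,0,0,0,10.33,1],[0,0,0,0,0,10.33,1],[0,0,0,0,0,10.33,1],[0,0,0,0,0,10.33,1],[0,0,0,0,0,10.33,1],[0,0,0,0,0,10.33,1],[0,0,0,0,0,10.33,1],[0,0,0,0,0,10.33,1],[0,0,0,0,0,10.33,1],[0,0,0,0,0,0,1]]'; python3 st.py
```

```text
t: 22.78
ee_pos: [495.3, 123.8, 140.8]
ee_rot: [-1.721, 2.623, -0.002]
ft_force: [0.2, -0.6, 0.6]
opening: 0.2
t: 25.15
ee_pos: [493.3, 123.3, 138.1]
ee_rot: [-2.711, -1.587, 0.001]
ft_force: [-0.6, 0.4, 0.0]
opening: -0.0
t 25.15 R 62.92 phi 149.5 xang-(phi+90) -178.8 F along x 0.1 radial 0.7 Fz 0.0 j6 0.75 z 138.1
```

```bash
python3 -m jog '[[0,0,18,0,0,0,1],[0,0,15,0,0,0,1],[0,0,6,0,0,0,1],[0,0,2,0,0,0,1],[0,0,0,0,0,0,1]]'; python3 st.py; python3 -m jog '[[-2.18,0,0,0,0,-2,1],[-2.18,0,0,0,0,-2,1],[-2.18,0,0,0,0,-2,1],[-2.18,0,0,0,0,-2,1],[-2.18,0,0,0,0,-2,1],[-2.18,0,0,0,0,-2,1]]'; python3 st.py
```

```text
t: 25.78
ee_pos: [493.7, 123.4, 97.4]
ee_rot: [2.712, 1.586, 0.0]
ft_force: [-0.8, -0.5, -0.6]
opening: -0.1
t 25.775 R 62.63 phi 149.2 xang-(phi+90) -178.5 F along x -0.9 radial 0.4 Fz -0.6 j6 0.75 z 97.4
t: 26.52
ee_pos: [488.5, 112.3, 97.8]
ee_rot: [-2.53, -1.861, -0.003]
ft_force: [-0.5, 6.1, -0.8]
opening: -0.2
t 26.525 R 62.58 phi 160.4 xang-(phi+90) -177.8 F along x 5.6 radial 2.5 Fz -0.8 j6 0.52 z 97.8
```

```bash
python3 -m jog '[[-4.36,0,0,0,0,-4,1],[-4.36,0,0,0,0,-4,1],[-4.36,0,0,0,0,-4,1],[-4.36,0,0,0,0,-4,1],[-4.36,0,0,0,0,-4,1],[-4.36,0,0,0,0,-4,1],[-4.36,0,0,0,0,-4,1],[-4.36,0,0,0,0,-4,1],[-4.36,0,0,0,0,-4,1],[-4.36,0,0,0,0,-4,1],[-4.36,0,0,0,0,-4,1],[-4.36,0,0,0,0,-4,1],[-4.36,0,0,0,0,-4,1],[-4.36,0,0,0,0,-4,1],[-4.36,0,0,0,0,-4,1],[-4.36,0,0,0,0,-4,1],[-4.36,0,0,0,0,-4,1],[-4.36,0,0,0,0,-4,1],[-4.36,0,0,0,0,-4,1],[-4.36,0,0,0,0,-4,1]]'; python3 st.py
```

```text
t: 29.02
ee_pos: [514.7, 36.2, 97.4]
ee_rot: [-0.739, -3.05, 0.001]
ft_force: [-6.1, -0.3, 2.8]
opening: -0.3
t 29.025 R 64.13 phi -120.7 xang-(phi+90) -176.5 F along x 5.3 radial 3.3 Fz 2.8 j6 -1.03 z 97.4
```

```bash
python3 -m jog '[[-4.36,0,0,0,0,-4,1],[-4.36,0,0,0,0,-4,1],[-4.36,0,0,0,0,-4,1],[-4.36,0,0,0,0,-4,1],[-4.36,0,0,0,0,-4,1],[-4.36,0,0,0,0,-4,1],[-4.36,0,0,0,0,-4,1],[-4.36,0,0,0,0,-4,1],[-4.36,0,0,0,0,-4,1],[-4.36,0,0,0,0,-4,1],[-4.36,0,0,0,0,-4,1],[-4.36,0,0,0,0,-4,1],[-4.36,0,0,0,0,-4,1],[-4.36,0,0,0,0,-4,1],[-4.36,0,0,0,0,-4,1],[-4.36,0,0,0,0,-4,1],[-4.36,0,0,0,0,-4,1],[-4.36,0,0,0,0,-4,1],[-4.36,0,0,0,0,-4,1],[-4.36,0,0,0,0,-4,1]]'; python3 st.py
```

```text
t: 31.52
ee_pos: [595.3, 50.0, 97.5]
ee_rot: [1.396, -2.813, 0.002]
ft_force: [0.8, -6.7, -1.2]
opening: -0.3
t 31.525 R 63.21 phi -40.8 xang-(phi+90) -176.4 F along x 4.8 radial 5.0 Fz -1.2 j6 -2.41 z 97.5
```

```bash
python3 -m jog '[[-4.36,0,0,0,0,-4,1],[-4.36,0,0,0,0,-4,1],[-3,0,0,0,0,-3,1],[0,0,0,0,0,0,1],[2,0,0,0,0,0,1],[4,0,0,0,0,0,1],[0,0,-15,0,0,0,1],[0,0,-30,0,0,0,1],[0,0,-50,0,0,0,1],[0,0,-50,0,0,0,1],[0,0,-30,0,0,0,1],[45,0,0,0,0,0,1],[55,0,0,0,0,0,1],[55,0,0,0,0,0,1],[0,0,0,0,0,0,1]]'
python3 - <<'E'
from h import *
from cell import r
import cv2
S=r.capture("scene");D=r.capture("side")
a=S["img"][175:295,290:410,::-1];b=D["img"][205:325,230:350,::-1]
cv2.imwrite("pics/f1.png",np.hstack([cv2.resize(a,(400,400),interpolation=2),cv2.resize(b,(400,400),interpolation=2)]))
E
```

```text
t: 33.4
ee_pos: [528.9, -85.9, 273.6]
ee_rot: [-1.651, 2.672, -0.002]
ft_force: [-0.5, 0.6, 1.5]
opening: -0.3
```

View pics/f1.png

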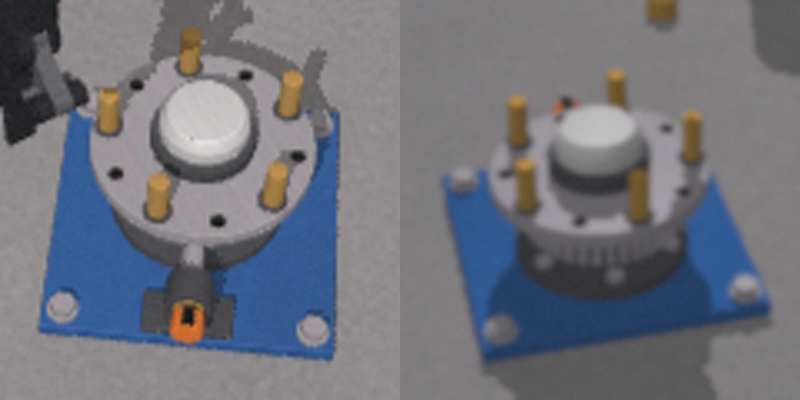

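The picture shows the hub one full turn on plus about 17°, the head still in at about (187,325), and the studs and bracket undisturbed. I'll make a quick numeric check of head depth and the bystanders against the first picture.

Run:
```python
from h import *
from cell import r
import cv2
S=r.capture("scene"); a=cv2.imread("pics/scene0.png"); b=np.ascontiguousarray(S["img"][:,:,::-1])
u=np.array([.474,-.880])
for n,i in (("start",a),("now",b)):
    h=cv2.cvtColor(i,cv2.COLOR_BGR2HSV); m=cv2.inRange(h,(3,170,120),(15,255,255))[255:295,325:365]
    ys,xs=np.nonzero(m); 
    for l,y in(("centroid",ys.mean()),("rear edge",ys.max()+.5)):
        p=ray(S,(xs.mean()+325,y+255),47); print(n,l,len(xs),((p-[547.5,91.3])@u).round(1))
d=cv2.absdiff(a,b).max(2)
for n,(x,y,w,hh) in dict(nut=(262,352,28,30),can=(150,350,70,75),driver=(340,115,65,55)).items(): print(n,"changed px",int((d[y:y+hh,x:x+w]>60).sum()))
s=r.sense();print(s["t"],s["joint_vel"].round(3))
```

```text
start centroid 66 135.0
start rear edge 66 145.0
now centroid 71 124.7
now rear edge 71 135.2
nut changed px 0
can changed px 0
driver changed px 172
33.55 [ 0.019  0.011 -0.004 -0.002 -0.004 -0.001]
```

```bash
python3 -m jog '[[0,0,0,0,0,0,1],[0,0,0,0,0,0,1]]'; python3 -c "
from cell import r
print(r.job_done())"
```

```text
t: 33.8
ee_pos: [530.7, -82.6, 272.3]
ee_rot: [-1.658, 2.669, 0.0]
ft_force: [-0.7, 0.1, -0.4]
opening: 0.3
the job is handed in; nothing more can be done
None
```

I pushed the sensor in until its nose touched the ring, turned the hub a full turn by a stud, withdrew the arm and handed the job in at 33.8 s.

- **Sensor contact:** the push ran steady at about 5 N and rose to about 9.8 N when the nose met the ring. That is roughly 4–5 N on the nose, against the 8 N limit.
- **Hub turn:** I turned it anticlockwise by about 377° in two passes, pushing on one stud. The push was about 5–9 N wherever I read it, so the hub turns freely. The final picture shows the stud pattern about 17° further on, which agrees with one full turn plus 17°.
- **Sensor depth:** the head ended about 10 mm further in than it started. I could not read the joint directly, and the image measurement is only good to a couple of millimetres. That it lies within 10.2–12.6 mm therefore rests on the ring having set it, not on a measurement.
- **Bystanders:** the nut and the can showed no image change. The screwdriver area showed 172 changed pixels. I put that down to the arm or its shadow, since the tool never went near it, but I did not check it further.

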